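# Square up a power-supply front panel with a try square and hold it

### The job

The front panel of the power supply on the bench hangs on half-tightened screws and leans in over its base plate. Pick up the try square by its stock and press it straight into the corner, letting only the square touch the panel, until the stock sits flat on the plate and the blade lies flush against the panel, which is then upright. Keep it firmly pressed against both for a few seconds and finish still gripping and pressing it there, so the screws can be tightened; leave the other things on the bench alone.

Things in the scene. Friction and masses are not known exactly. Their poses are not given: they have to be found in the camera images.
- square: Try square, about 0.35 kg, standing on its stock. Stock: dark steel bar 140 (x) x 20 (y) x 28 mm (z) with a brass foot. Blade: steel, 4 mm thick (y), fills x = 45 to 73 mm, rises to z = 150 mm; its outer edge (x = +73) is 3 mm proud of the stock's end and goes against the panel. Origin: centre of the stock's underside; x towards the blade end, z up the blade.
- stock_grip (a point): Good place to grip the stock across its 20 mm thickness, clear of the blade: square x = -15 mm, z = 14 mm, so 88 mm behind the blade's outer edge. Axes as square.
- heel (a point): Heel of the square: foot of the blade's outer edge, level with the underside of the stock (square x = +73 mm, z = 0).
- blade_top (a point): Top of the blade's outer edge (square x = +73 mm, z = 150 mm).
- chassis: Fixed plywood board 335 x 230 x 12 mm with the power supply bolted on. Origin: on the bench under the middle of the corner line of plate and panel; x along the plate towards and through the panel, y along the panel, z up. Transformer and capacitors at x = -219 to -290 mm, up to z = 86; low steel ears at the panel's ends (y = +-80 to 85, x = -52 to 0, up to z = 76). The plate between is clear.
- base_plate: Level steel base plate of the power supply, fixed, 300 x 178 mm, its top 30 mm above the bench; origin and axes as chassis.
- corner (a point): Middle of the inner corner line: on the top of the base plate, in the plane of the inner face of the panel when it is square. Axes as chassis.
- panel: Aluminium front panel 170 mm wide, 140 mm high, 4 mm thick, its lower edge 2 mm above the plate; knobs and display on its outer side, inner face plain but for small nuts on it, none of them within 25 mm either side of its middle. Origin: on its pivot line in its inner face, 6 mm above the plate; z up along the panel, x out through it.
- panel_top (a point): Middle of the top edge of the inner face of the panel, 136 mm from the pivot line.
- panel_tilt (a joint): Lean of the panel about its foot (rad): 0 = square to the base plate, positive = leaning in over the plate (starts at 0.06 to 0.13). It is stiff and stays where it is left; about 1 N at its top edge moves it.
- screw_jar: Bystander: clear jar of 52 mm diameter, 60 mm high; origin centre of underside.
- wire_spool: Bystander: grey spool of 60 mm diameter, 45 mm high; origin centre of underside.
- parts_tin: Bystander: open steel tray 90 x 70 x 30 mm; origin centre of underside.

How it is judged:
On the way, in this order (a step that is already met when the one before it is completed fails the run):
1. the square is lifted in the gripper, clear of the bench (height (world z) of square above 0.02 m and contact force between the fingers and square above 2 N), for 0.2 s.
2. the square is pressed home in the corner, flush on plate and panel, the panel square, for 2 s (contact force between the fingers and square above 2 N and contact force between square and base_plate above 1.5 N and contact force between square and panel above 1.5 N and value of joint panel_tilt between -0.02 and 0.02 rad and angle between square's own z axis and vertical below 0.02 rad and angle between the z axis of square and the z axis of panel, either way round below 0.015 rad and angle between the x axis of square and the x axis of chassis, either way round below 0.12 rad and x of heel in the frame of corner above -0.004 m and z of heel in the frame of corner below 0.004 m), for 2 s.
At the end, for the whole second after the job is handed in: Gripper still holds the square, pressing over 1.5 N on the plate and over 1.5 N on the panel; stock flat and panel upright within 0.02 rad, blade parallel to panel within 0.015 rad, heel within 4 mm of the corner line, square pointing straight at the panel within 0.12 rad, at rest (all of step 2 and linear speed of square below 0.01 m/s); the arm keeps its last pose, push and grip.
It fails at once if the panel is pushed with the gripper or arm instead of the square (contact force between any of the fingers, the arm and panel above 2 N).
It fails at once if the screw jar is disturbed (distance of screw_jar from where it was at the start of the episode above 0.03 m).
It fails at once if the wire spool is disturbed (distance of wire_spool from where it was at the start of the episode above 0.03 m).
It fails at once if the parts tin is disturbed (distance of parts_tin from where it was at the start of the episode above 0.03 m).
It also fails if it takes over 51 s, if anything falls off the work surface, if the arm or the gripper's body presses on something with over 40 N, if the wrist force passes 120 N, or if a joint passes its speed limit or range.

### The arm

A 6-joint arm with a two-finger parallel gripper is mounted at the origin on the work surface. World frame = base frame: x ahead of the robot, y to its left, z up, the work surface at z = 0. Lengths are in m, angles in rad, forces in N, time in s.
With the tool pointing down it reaches from about 0.275 to 0.825 m from the base axis. Payload 5.2 kg.
Tool frame: the origin (TCP) lies midway between the tips of the shut fingers; the grasp point (between the pads) lies 19 mm behind it (bot.grip_depth is the distance from the TCP to the grasp point, in m); z points along the fingers, x is the direction in which the jaws open and shut, and the axes are right-handed (so a half turn about z gives the same grasp; the last joint's range is limited). The gripper opens to 93 mm and grips with 3 to 60 N. Pads are 15 mm wide; open, the fingers measure 128 mm over their backs; the gripper's body (75 mm by 188 mm) begins 65 mm behind the grasp point.
Start: joints at [-1.373, 0.259, 1.535, -0, 1.348, -0.203], TCP at [0.215, -0.506, 0.219] pointing down, gripper open.
Joint ranges: [-3.14, 3.14], [-0.91, 2.08], [0.19, 2.58], [-1.22, 4.36], [0.22, 2.71], [-3.12, 3.12]. Speed limits (rad/s): [2.57, 2.57, 3.14, 3.14, 3.14, 3.14].

### API

Orientations are given as a unit quaternion [x, y, z, w].
In Python, from plant import observe, read_camera, get_calibration, job, spotter, bot gives the robot as it stands.
- The arm moves only by the tool arm_command, never from a script. Its arguments are lists of equal length, an entry for each row: "travel": the shift along the tool's x, y, z in mm, a list of three; "rotation": the turn, a rotation vector about the tool's x, y, z in degrees, a list of three; "gripper": the finger opening in mm, from 0 to 93. A call has exactly 8 rows; each row is the pose to reach, as a shift and turn from the pose commanded when the call began, along the tool's axes at that moment; what a row does not reach only later rows make up. A row lasts 1/10 s, in which the tool goes at most 50 mm and 8.59 degrees, less where a joint would pass 70% of its speed; a pose out of reach is approached as far as the arm can. A call with a gripper value outside its range is refused whole. The fingers move at their own pace and stop on an object; "grip_force" is the grip in N (left out, the last holds). Time passes only in rows, so rows that repeat a pose let the fingers close, or fill a call up. It gives the time, the measured TCP pose, the force and the opening at its end, in the units of the state.
- observe(): the state, without advancing time (a new reading comes with each control period).
- read_camera(name): name is "scene" or "top"; returns the picture (420x560x3 uint8, red, green, blue); there is no depth.
- get_calibration(name): a dict with "fx", "fy", "cx", "cy" (pixels), "dist_coeffs" ([k1, k2, p1, p2, k3] as OpenCV has them; the pictures are not rectified), "R" (3x3) and "t" (3): a world point X has camera coordinates R X + t. Camera axes: x right, y down, z forward; pixel columns grow to the right and rows downward; lengths in m; the calibration is good to about 2 mm. A picture is of the moment at which its call begins. get_calibration takes no time and is no camera call.
- job.job_done(): hands the job in, once; it reports no verdict.
Trained networks look in the newest picture that a camera, given by its name, has taken for a name from the list of things; names that differ only in an ending like _2 or _b are one class to them, and where a whole thing is asked for, a point or a joint stands for the part that bears it (a point fixed in the world has none). Each returns a list of dicts, best first, with "confidence" (0 to 1); they miss things now and then, are a little off and sometimes report something else, mostly with a low value. They report only what shows in the picture. A call takes as long as a camera call.
- spotter.look_for(camera, thing): "pixel" ([row, column] in pixels, amid what is visible of it).
- spotter.masks_of(camera, thing): "mask" (420x560 bool, what is visible of it) and "pixel" ([row, column] in pixels, amid what is visible of it).
The state is a dict: "time_s": time; "joint_positions": joint angles; "qvel": joint speeds; "tau": joint torques, N m; "tcp_pos": TCP position; "ee_rot": TCP orientation; "force": force on the tool from outside, world axes, zero at the start; "torque": the same for the moment, N m; "opening": finger opening in m.
Only numpy, scipy, OpenCV 4.12 (cv2) and the standard library are available. Lean on these libraries where they do the work, as an engineer would, in place of code of your own. Each camera call takes 0.05 s, during which the arm holds its last target. There are 200 camera calls.

## Working session

There is one attempt and no reset: what is moved stays moved. The work goes in short steps, Python scripts to look and compute and a tool call to move; the robot and the scene stay as the last step left them, time stands still between calls to the robot, and variables do not carry over. Pictures are saved under pics/ and viewed, about 8 in all and at most 12, crops included, and the job is handed in when it is done.

Besides the shell and the picture viewer there is one more tool, called by a JSON object that holds its "name" and its "arguments". arm_command: Moves the arm, as the interface text tells. Its arguments: {"type":"object","properties":{"travel":{"type":"array"},"rotation":{"type":"array"},"gripper":{"type":"array"},"grip_force":{"type":"number"}},"required":["travel","rotation","gripper"]}

```bash
mkdir -p pics; ls; python3 - <<'E'
from plant import *
import cv2,numpy as np
np.set_printoptions(precision=4,suppress=True)
for n in("scene","top"):
    im=read_camera(n); cv2.imwrite(f"pics/{n}0.png",im[:,:,::-1])
    c=get_calibration(n); R=np.array(c["R"]);print(n,{k:c[k] for k in("fx","fy","cx","cy","dist_coeffs")},"cam at",-R.T@np.array(c["t"]), R[2])
o=observe()
for k,v in o.items(): print(k,np.array(v))
print(bot.grip_depth)
E
```

```text
pics
scene {'fx': 453.8351964402866, 'fy': 453.8351964402866, 'cx': 278.46171479487043, 'cy': 201.21345016504856, 'dist_coeffs': array([-0.0891,  0.    ,  0.    ,  0.    ,  0.    ])} cam at [ 1.2236 -0.4011  1.0778] [-0.5286  0.315  -0.7883]
top {'fx': 438.9774298666516, 'fy': 438.9774298666516, 'cx': 269.8633877377665, 'cy': 215.96510035317394, 'dist_coeffs': array([-0.0033,  0.    ,  0.    ,  0.    ,  0.    ])} cam at [0.4312 0.002  1.3285] [ 0.1136 -0.0084 -0.9935]
time_s 0.1
joint_positions [-1.3728  0.2593  1.5359 -0.      1.348  -0.2028]
qvel [ 0.0005 -0.0006 -0.0028  0.0007  0.0006  0.0011]
tau [  0.0015 -43.8212 -28.4642   0.072    0.0362  -0.0001]
tcp_pos [ 0.2145 -0.5059  0.2179]
ee_rot [ 0.8337 -0.5522 -0.0006 -0.0006]
force [-0.9271 -0.5587  0.4908]
torque [ 0.0337 -0.0153  0.0194]
opening 0.09308462245477071
0.0188
```

View pics/scene0.png

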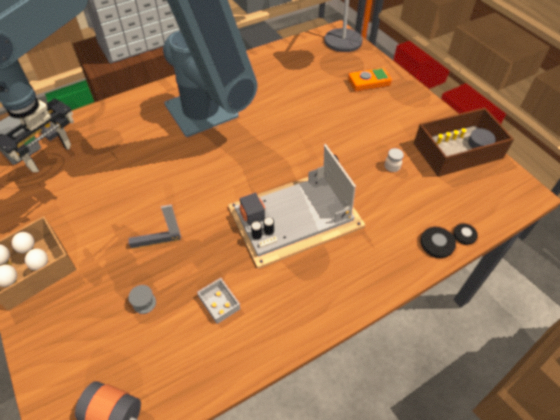

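View pics/top0.png

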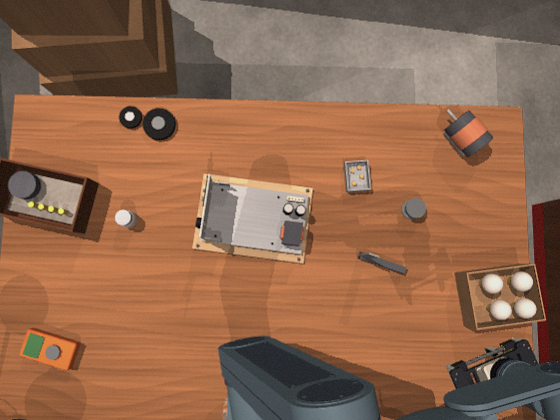

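The pictures show the square standing at top px (row 262, col 382), with its blade end to the left (scene row 237, col 175). The chassis is around top px (218, 253), with the panel on its left (+y) side. I'll zoom in on both.

```bash
cat > h.py <<'E'
from plant import *
import cv2,numpy as np
np.set_printoptions(precision=4,suppress=True)
from scipy.optimize import least_squares
C={n:{k:np.array(v) for k,v in get_calibration(n).items()} for n in("scene","top")}
def K(c): return np.array([[c["fx"],0,c["cx"]],[0,c["fy"],c["cy"]],[0,0,1]],float)
def proj(n,X):
    c=C[n]; return cv2.projectPoints(np.atleast_2d(np.float64(X)),cv2.Rodrigues(c["R"])[0],c["t"],K(c),c["dist_coeffs"])[0][:,0]  # col,row
def ray_z(n,uv,z):
    c=C[n]; p=cv2.undistortPoints(np.float64(uv).reshape(-1,1,2),K(c),c["dist_coeffs"])[:,0]
    d=np.c_[p,np.ones(len(p))]@c["R"]; o=-c["R"].T@c["t"]
    return o+d*((z-o[2])/d[:,2])[:,None]
def crop(n,im,r0,r1,c0,c1,s,fn):
    o=cv2.resize(im[r0:r1,c0:c1,::-1],None,fx=s,fy=s,interpolation=cv2.INTER_CUBIC)
    for c in range(-(-c0//20)*20,c1,20):
        cv2.line(o,((c-c0)*s,0),((c-c0)*s,6),(0,255,255),1);cv2.putText(o,str(c),((c-c0)*s+2,12),0,.4,(0,255,255),1)
    for r in range(-(-r0//20)*20,r1,20):
        cv2.line(o,(0,(r-r0)*s),(6,(r-r0)*s),(0,255,255),1);cv2.putText(o,str(r),(2,(r-r0)*s-2),0,.4,(0,255,255),1)
    cv2.imwrite(fn,o)
E
python3 - <<'E'
from h import *
for n in("scene","top"):
    im=read_camera(n)
    if n=="top": crop(n,im,165,285,185,415,3,"pics/top1.png")
    else: crop(n,im,140,270,115,375,3,"pics/scene1.png")
    for t in("square","panel","base_plate","chassis","stock_grip","heel","blade_top","corner","panel_top","screw_jar","wire_spool","parts_tin"):
        for d in spotter.look_for(n,t)[:2]: print(n,t,np.round(d["pixel"],1),round(d["confidence"],2))
    m=spotter.masks_of(n,"square")
    for d in m[:1]: np.save(f"m_{n}.npy",d["mask"]); print(d["mask"].sum())
E
```

```text
scene square [234.3 161.9] 0.87
scene panel [177.3 338.6] 0.85
scene panel [297.9 143.6] 0.53
scene base_plate [212.8 299.6] 0.64
scene chassis [213.2 298.9] 0.88
scene stock_grip [233.9 161.7] 0.62
scene stock_grip [300.1 142.6] 0.18
scene heel [237.  163.5] 0.6
scene heel [212.1 298.7] 0.26
scene blade_top [237.8 166.7] 0.93
scene corner [213.1 299.2] 0.86
scene panel_top [179.1 337.7] 0.58
scene screw_jar [162.8 394.3] 0.66
scene wire_spool [300.2 145.4] 0.59
scene parts_tin [300.9 219.6] 0.71
scene parts_tin [296.6 142.6] 0.58
856
top square [260.2 379.9] 0.85
top panel [205.7 202.4] 0.69
top base_plate [215.1 248. ] 0.91
top base_plate [207.1 208.1] 0.67
top chassis [219.8 252.9] 0.71
top chassis [264.3 379. ] 0.39
top stock_grip [259.5 381.4] 0.64
top heel [257.  378.6] 0.82
top heel [205.1 203.7] 0.18
top blade_top [263.7 380.4] 0.59
top corner [219.5 251.1] 0.93
top panel_top [205.4 205.9] 0.71
top screw_jar [216.2 122.4] 0.87
top wire_spool [209.9 416.2] 0.74
top parts_tin [174.4 354.3] 0.64
top parts_tin [218.8 250.7] 0.33
347
```

View pics/top1.png

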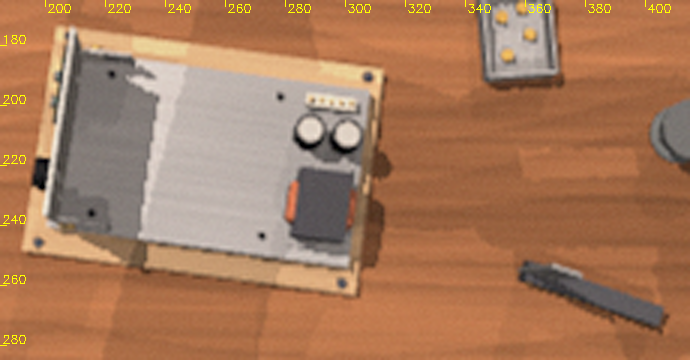

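View pics/scene1.png

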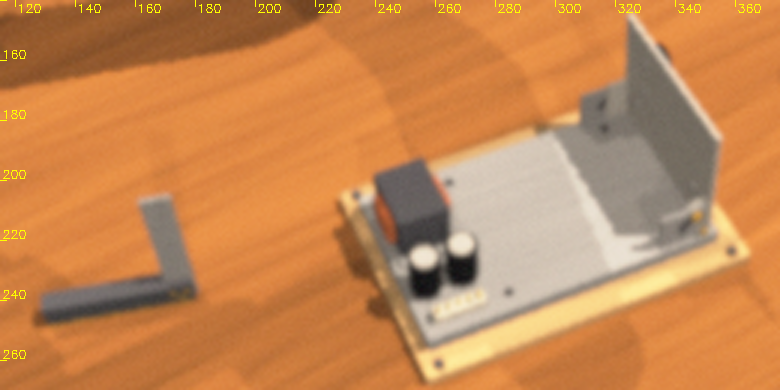

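Both crops show the geometry clearly. In the scene, the panel top edge runs from (row 145, col 324) to (186, 355). The blade top is at scene (206, 172) and top (253, 369). The stock tail is at top (272, 405). Next I'll fit both poses from these points.

```bash
cat > fit.py <<'E'
from h import *
T=lambda x,y:(x/3+185-1/3,y/3+165-1/3)
S=lambda x,y:(x/3+115-1/3,y/3+140-1/3)
def W(p,X):
    c,s=np.cos(p[2]),np.sin(p[2]); X=np.atleast_2d(X)
    return np.c_[p[0]+c*X[:,0]-s*X[:,1],p[1]+s*X[:,0]+c*X[:,1],X[:,2]]
sq=[("top",T(664,311),(-.07,-.01,.028)),("top",T(655,329),(-.07,.01,.028)),("top",T(522,262),(.07,-.01,.028)),("top",T(518,278),(.07,.01,.028)),
("top",T(552,264),(.073,0,.15)),("top",T(582,275),(.045,0,.15)),
("scene",S(40,321),(-.07,-.01,0)),("scene",S(170,197),(.073,0,.15)),("scene",S(139,203),(.045,0,.15))]
def fsq(p): return np.concatenate([proj(n,W(p,X))[0]-uv for n,uv,X in sq])
ch=[("top",T(371,92),(-.3,-.089,.03)),("top",T(352,268),(-.3,.089,.03)),("scene",S(430,345),(-.3,-.089,.03)),("scene",S(717,238),(0,-.089,.03))]
pt=[("scene",S(721,138),-.085),("scene",S(628,15),.085)]
def fch(p):
    L=.136
    r=[proj(n,W(p,X))[0]-uv for n,uv,X in ch]
    r+=[proj(n,W(p,(-L*np.sin(p[3]),y,.036+L*np.cos(p[3]))))[0]-uv for n,uv,y in pt]
    return np.concatenate(r)
if __name__=="__main__":
    a=least_squares(fsq,[.3,-.35,1.4],loss="soft_l1"); print("square",a.x); print(fsq(a.x).reshape(-1,2))
    b=least_squares(fch,[.43,.2,1.5,.1],loss="soft_l1"); print("chassis",b.x); print(fch(b.x).reshape(-1,2))
    np.savez("fit.npz",sq=a.x,ch=b.x)
    for n,box in(("top",(165,285,185,415)),("scene",(140,270,115,375))):
        im=read_camera(n); crop(n,im,*box,3,f"pics/o_{n}.png"); o=cv2.imread(f"pics/o_{n}.png")
        def poly(p,X,col):
            q=((proj(n,W(p,X))-[box[2],box[0]]+1/3)*3).astype(int); cv2.polylines(o,[q],True,col,1)
        for z in(0,.028): poly(a.x,[(x,y,z) for x,y in((-.07,-.01),(.07,-.01),(.07,.01),(-.07,.01))],(0,255,0))
        poly(a.x,[(.045,0,.028),(.073,0,0),(.073,0,.15),(.045,0,.15)],(255,0,255))
        poly(b.x,[(x,y,.03) for x,y in((-.3,-.089),(0,-.089),(0,.089),(-.3,.089))],(0,255,0))
        t=b.x[3];poly(b.x,[(-l*np.sin(t),y,.036+l*np.cos(t)) for l,y in((0,-.085),(0,.085),(.136,.085),(.136,-.085))],(0,0,255))
        cv2.imwrite(f"pics/o_{n}.png",o)
    a1,b1=[cv2.imread(f"pics/o_{n}.png") for n in("top","scene")]
    w=780;a1=cv2.copyMakeBorder(a1,0,0,0,w-a1.shape[1],0); o=np.vstack([a1,b1]); cv2.imwrite("pics/over.png",cv2.resize(o,(624,600)))
    print(o.shape)
E
python3 fit.py
```

```text
square [ 0.4476 -0.3436  1.2208]
[[-0.5022  0.1268]
 [ 0.2652  0.494 ]
 [ 2.3652 -0.8015]
 [ 1.398   0.1833]
 [-0.0758  0.0772]
 [-0.2785  0.2129]
 [ 2.9011  0.9686]
 [ 0.3755 -0.1521]
 [-0.1293 -0.6028]]
chassis [0.5913 0.1837 1.4624 0.1212]
[[ 0.4372 -0.9216]
 [-0.4275 -0.51  ]
 [-1.0359 -0.4031]
 [ 0.1489 -1.8902]
 [-0.192   0.6624]
 [ 0.2629 -0.5716]]
(750, 780, 3)
```

View pics/over.png

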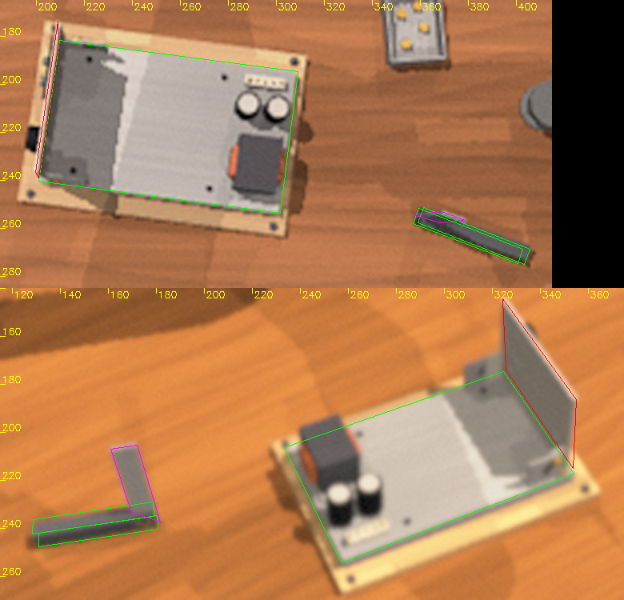

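The overlay fits well: square at (0.448, -0.344) with yaw 1.221, chassis corner at (0.591, 0.184) with yaw 1.462, and a lean of about 0.12 rad, which is in the stated range. Next I'll work out the grasp move.

```bash
cat > plan.py <<'E'
from fit import *
from scipy.spatial.transform import Rotation as Ro
f=np.load("fit.npz")
def plan(pos,yaw):
    """shift (mm) and rotvec (deg) in tool axes from the measured pose to TCP pos, tool down, tool x at yaw"""
    o=observe(); R=Ro.from_quat(o["ee_rot"])
    G=Ro.from_euler("z",yaw)*Ro.from_euler("x",np.pi)
    return R.inv().apply(np.array(pos)-o["tcp_pos"])*1e3,np.degrees((R.inv()*G).as_rotvec())
def tcp_for(pose,xs,z): return W(pose,(xs,0,z))[0]
E
python3 - <<'E'
from plan import *
g=tcp_for(f["sq"],-.015,.17); print(g,np.hypot(g[0],g[1])); print(*plan(g,f["sq"][2]-np.pi/2))
print("final",tcp_for(f["ch"],-.088,.035))
E
```

```text
[ 0.4425 -0.3576  0.17  ] 0.5689210424385436
[ -48.0727 -267.8399   48.6417] [ -0.001    0.0023 -46.9821]
final [0.5818 0.0962 0.035 ]
```

{"name": "arm_command", "arguments": {"travel": [[-7,-38,7],[-14,-77,14],[-21,-115,21],[-28,-153,28],[-35,-192,35],[-41,-230,42],[-48,-268,49],[-48,-268,49]], "rotation": [[0,0,-6.7],[0,0,-13.4],[0,0,-20.1],[0,0,-26.8],[0,0,-33.5],[0,0,-40.2],[0,0,-47],[0,0,-47]], "gripper": [93,93,93,93,93,93,93,93]}}

```text
time_s: 2.4
tcp_pos: [0.4455, -0.3543, 0.1685]
ee_rot: [0.985, -0.17, -0.0, -0.001]
force: [-1.0, -0.1, 1.2]
opening: 0.0926
```

```bash
python3 - <<'E'
from plan import *
g=tcp_for(f["sq"],-.015,.005); print(*plan(g,f["sq"][2]-np.pi/2)); o=observe(); print(o["tcp_pos"],o["force"],o["time_s"])
im=read_camera("scene"); crop("scene",im,150,290,90,290,4,"pics/s2.png")
E
```

```text
[ -1.6231   4.6075 163.5369] [-0.1367  0.0375  0.4339]
[ 0.4455 -0.3543  0.1685] [-0.9944 -0.1365  1.1929] 2.4
```

View pics/s2.png

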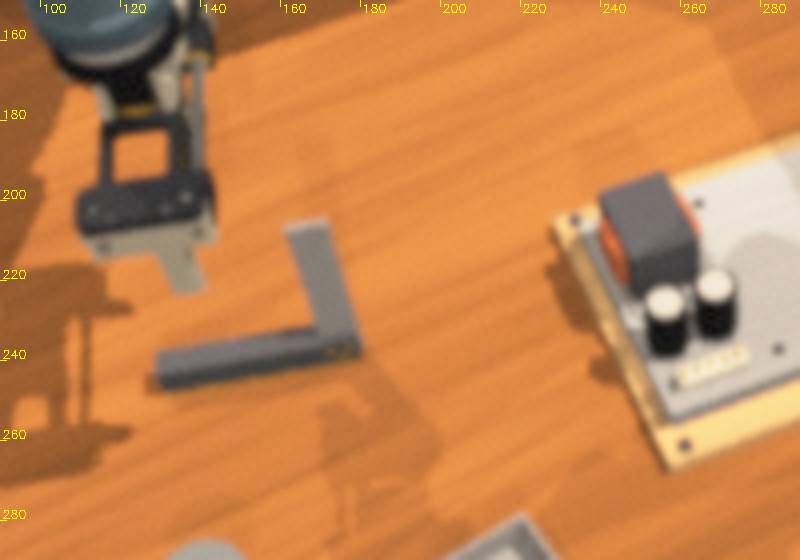

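The gripper hangs over the stock (fingers near row 220, col 137), clear of the blade (rows 207–237, cols 161–180). I'll descend now.

{"name": "arm_command", "arguments": {"travel": [[-1,2,22],[-2,4,44],[-2,5,66],[-2,5,88],[-2,5,110],[-2,5,125],[-2,5,135],[-2,5,135]], "rotation": [[0,0,0.2],[0,0,0.4],[0,0,0.4],[0,0,0.4],[0,0,0.4],[0,0,0.4],[0,0,0.4],[0,0,0.4]], "gripper": [93,93,93,93,93,93,93,93]}}

```text
time_s: 3.25
tcp_pos: [0.4378, -0.3618, 0.0336]
ee_rot: [0.984, -0.178, -0.001, -0.001]
force: [1.0, 0.2, 0.2]
opening: 0.0929
```

```bash
python3 - <<'E'
from plan import *
g=tcp_for(f["sq"],-.015,.005); print(*plan(g,f["sq"][2]-np.pi/2)); o=observe(); print(o["tcp_pos"],o["force"],o["time_s"])
E
```

```text
[ 2.9819 -5.4578 28.6088] [-0.0539  0.1193 -0.4851]
[ 0.4378 -0.3618  0.0336] [0.9654 0.1557 0.2074] 3.25
```

{"name": "arm_command", "arguments": {"travel": [[1,-3,8],[2,-5,16],[2,-5,23],[2,-5,28],[2,-5,28],[2,-5,28],[2,-5,28],[2,-5,28]], "rotation": [[0,0,-0.2],[0,0,-0.4],[0,0,-0.4],[0,0,-0.4],[0,0,-0.4],[0,0,-0.4],[0,0,-0.4],[0,0,-0.4]], "gripper": [93,93,93,93,93,93,60,40], "grip_force": 40}}

```text
time_s: 4.05
tcp_pos: [0.4428, -0.3579, 0.007]
ee_rot: [0.985, -0.174, 0.0, 0.0]
force: [0.1, 0.3, -1.4]
opening: 0.0813
```

```bash
python3 - <<'E'
from plan import *
g=tcp_for(f["sq"],-.015,.005); print(*plan(g,f["sq"][2]-np.pi/2)); o=observe(); print(o["tcp_pos"],o["force"],o["time_s"],o["opening"])
E
```

```text
[-0.4501 -0.097   1.9689] [ 0.0175 -0.0304  0.0185]
[ 0.4428 -0.3579  0.007 ] [ 0.1149  0.2641 -1.4413] 4.05 0.08133223405034937
```

{"name": "arm_command", "arguments": {"travel": [[0,0,1],[0,0,2],[0,0,2],[0,0,2],[0,0,2],[0,0,2],[0,0,2],[0,0,2]], "rotation": [[0,0,0],[0,0,0],[0,0,0],[0,0,0],[0,0,0],[0,0,0],[0,0,0],[0,0,0]], "gripper": [60,50,40,30,20,10,10,10], "grip_force": 50}}

```text
time_s: 4.85
tcp_pos: [0.4428, -0.3578, 0.0047]
ee_rot: [0.985, -0.174, 0.0, 0.0]
force: [0.7, -0.5, 0.3]
opening: 0.0195
```

{"name": "arm_command", "arguments": {"travel": [[0,0,0],[0,0,0],[0,0,0],[0,0,0],[0,0,0],[0,0,0],[0,0,0],[0,0,0]], "rotation": [[0,0,0],[0,0,0],[0,0,0],[0,0,0],[0,0,0],[0,0,0],[0,0,0],[0,0,0]], "gripper": [10,10,10,10,10,10,10,10]}}

```text
time_s: 5.65
tcp_pos: [0.4428, -0.3578, 0.0047]
ee_rot: [0.985, -0.174, 0.0, 0.0]
force: [0.7, -0.5, 0.3]
opening: 0.0193
```

{"name": "arm_command", "arguments": {"travel": [[0,0,-8],[0,0,-24],[0,0,-46],[0,0,-70],[0,0,-94],[0,0,-116],[0,0,-130],[0,0,-135]], "rotation": [[0,0,0],[0,0,0],[0,0,0],[0,0,0],[0,0,0],[0,0,0],[0,0,0],[0,0,0]], "gripper": [10,10,10,10,10,10,10,10]}}

```text
time_s: 6.45
tcp_pos: [0.4428, -0.3578, 0.1413]
ee_rot: [0.985, -0.174, 0.001, 0.001]
force: [0.5, 0.4, -4.1]
opening: 0.0196
```

```bash
python3 - <<'E'
from plan import *
o=observe(); print(o["tcp_pos"],o["force"],o["torque"],o["time_s"],o["opening"])
g=tcp_for(f["ch"],-.128,.14); print(g,*plan(g,f["ch"][2]-np.pi/2))
E
```

```text
[ 0.4428 -0.3578  0.1413] [ 0.4853  0.4143 -4.1469] [-0.1072 -0.0276 -0.0076] 6.45 0.019631798755928024
[0.5775 0.0565 0.14  ] [ -15.3669 -435.3271    0.8706] [  0.0616  -0.0718 -13.8105]
```

{"name": "arm_command", "arguments": {"travel": [[0,-12,0],[-1,-36,0],[-2,-66,0],[-3,-98,0],[-4,-130,0],[-6,-162,0],[-7,-194,0],[-8,-226,0]], "rotation": [[0,0,-0.5],[0,0,-1],[0,0,-2],[0,0,-3],[0,0,-4],[0,0,-5],[0,0,-6],[0,0,-7]], "gripper": [10,10,10,10,10,10,10,10]}}

```text
time_s: 7.25
tcp_pos: [0.5116, -0.1399, 0.1382]
ee_rot: [0.994, -0.113, -0.002, -0.001]
force: [1.3, 0.6, -3.5]
opening: 0.0195
```

```bash
python3 - <<'E'
from plan import *
o=observe(); print(o["tcp_pos"],o["force"],o["torque"],o["time_s"],o["opening"])
g=tcp_for(f["ch"],-.128,.14); print(g,*plan(g,f["ch"][2]-np.pi/2))
E
```

```text
[ 0.5116 -0.1399  0.1382] [ 1.2615  0.5558 -3.453 ] [-0.1653 -0.0423  0.0225] 7.25 0.01953331754968538
[0.5775 0.0565 0.14  ] [  20.0855 -206.1168   -1.6748] [-0.0741  0.1787 -6.7518]
```

{"name": "arm_command", "arguments": {"travel": [[3,-32,-1],[6,-64,-2],[9,-96,-2],[12,-128,-2],[15,-158,-2],[18,-184,-2],[20,-200,-2],[20,-205,-2]], "rotation": [[0,0,-1],[0,0,-2],[0,0,-3],[0,0,-4],[0,0,-5],[0,0,-6],[0,0,-6.8],[0,0,-6.8]], "gripper": [10,10,10,10,10,10,10,10]}}

```text
time_s: 8.05
tcp_pos: [0.5776, 0.0546, 0.1405]
ee_rot: [0.999, -0.053, -0.001, -0.0]
force: [-1.1, 1.0, -4.5]
opening: 0.0198
```

```bash
python3 - <<'E'
from plan import *
o=observe(); print(o["tcp_pos"],o["force"],o["torque"],o["time_s"],o["opening"])
g=tcp_for(f["ch"],-.128,.14); print(g,*plan(g,f["ch"][2]-np.pi/2))
ims=[]
for n,b in(("top",(160,280,180,330)),("scene",(110,270,200,400))):
    crop(n,read_camera(n),*b,4,f"pics/t_{n}.png"); ims.append(cv2.imread(f"pics/t_{n}.png"))
h=640; ims=[cv2.resize(i,(int(i.shape[1]*.5),int(i.shape[0]*.5))) if 0 else i for i in ims]
W_=800;o=np.vstack([cv2.copyMakeBorder(i,0,0,0,W_-i.shape[1],0) for i in ims]);print(o.shape);cv2.imwrite("pics/t2.png",cv2.resize(o,None,fx=600/o.shape[0],fy=600/o.shape[0]))
E
```

```text
[0.5776 0.0546 0.1405] [-1.0504  1.0402 -4.5084] [-0.1778 -0.0758  0.0405] 8.05 0.01976891198591319
[0.5775 0.0565 0.14  ] [-0.3505 -1.8647  0.4679] [-0.013   0.1347  0.1254]
(1120, 800, 3)
```

View pics/t2.png

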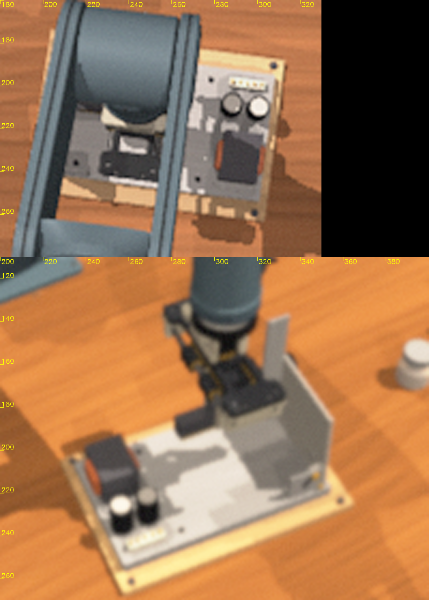

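The square is held level over the clear plate, with its blade (scene rows ~140–165, col ~330) inboard of the panel. I'll lower it, first quickly and then in small steps.

{"name": "arm_command", "arguments": {"travel": [[0,0,10],[0,0,25],[0,0,42],[0,0,59],[0,0,75],[0,0,87],[0,0,95],[0,0,98]], "rotation": [[0,0,0],[0,0,0],[0,0,0],[0,0,0],[0,0,0],[0,0,0],[0,0,0],[0,0,0]], "gripper": [10,10,10,10,10,10,10,10]}}

```text
time_s: 8.95
tcp_pos: [0.5778, 0.052, 0.0427]
ee_rot: [0.998, -0.055, -0.001, 0.0]
force: [-0.0, -0.2, -4.3]
opening: 0.0197
```

{"name": "arm_command", "arguments": {"travel": [[0,0,1],[0,0,2],[0,0,3],[0,0,4],[0,0,5],[0,0,6],[0,0,7],[0,0,8]], "rotation": [[0,0,0],[0,0,0],[0,0,0],[0,0,0],[0,0,0],[0,0,0],[0,0,0],[0,0,0]], "gripper": [10,10,10,10,10,10,10,10], "grip_force": 60}}

```text
time_s: 9.75
tcp_pos: [0.5783, 0.0526, 0.0356]
ee_rot: [0.999, -0.054, 0.0, 0.0]
force: [-0.0, -0.4, -3.5]
opening: 0.0199
```

{"name": "arm_command", "arguments": {"travel": [[0,0,0.5],[0,0,1],[0,0,1.5],[0,0,2],[0,0,2],[0,0,2],[0,0,2],[0,0,2]], "rotation": [[0,0,0],[0,0,0],[0,0,0],[0,0,0],[0,0,0],[0,0,0],[0,0,0],[0,0,0]], "gripper": [10,10,10,10,10,10,10,10]}}

```text
time_s: 10.55
tcp_pos: [0.5783, 0.0525, 0.0347]
ee_rot: [0.999, -0.054, 0.0, 0.0]
force: [-2.6, -0.8, 6.1]
opening: 0.0194
```

```bash
cat > st.py <<'E'
from plan import *
o=observe(); p=f["ch"]; c,s=np.cos(p[2]),np.sin(p[2]); d=o["tcp_pos"]-np.array([p[0],p[1],0])
R=Ro.from_quat(o["ee_rot"]).as_matrix()
print("tcp in chassis mm",1e3*np.array([c*d[0]+s*d[1],-s*d[0]+c*d[1],d[2]]),"force in chassis",[c*o["force"][0]+s*o["force"][1],-s*o["force"][0]+c*o["force"][1],o["force"][2]])
print("heel x",1e3*(c*d[0]+s*d[1])+88,"tool z",R[:,2],"torque",o["torque"],o["time_s"],o["opening"])
print(*plan(tcp_for(p,-.098,.0345),p[2]-np.pi/2))
E
python3 st.py
```

```text
tcp in chassis mm [-131.7958   -1.3013   34.7086] force in chassis [np.float64(-1.093716542476218), np.float64(2.4752095860376437), np.float64(6.136646667894714)]
heel x -43.795821539536036 tool z [ 0.0005 -0.0002 -1.    ] torque [-0.0771  0.555   0.0235] 10.55 0.019424024969823414
[ -1.3135 -33.7954   0.2043] [ 0.0063 -0.0274 -0.0206]
```

Seated on the plate: +6 N net after a -4 N load means about 10 N of press. Now I'll slide straight toward the panel.

{"name": "arm_command", "arguments": {"travel": [[0,-2,0.2],[0,-5,0.4],[0,-8,0.5],[0,-11,0.5],[-0.5,-14,0.5],[-0.5,-17,0.5],[-0.5,-20,0.5],[-0.5,-22,0.5]], "rotation": [[0,0,0],[0,0,0],[0,0,0],[0,0,0],[0,0,0],[0,0,0],[0,0,0],[0,0,0]], "gripper": [10,10,10,10,10,10,10,10]}}

```text
time_s: 11.35
tcp_pos: [0.5819, 0.0734, 0.0347]
ee_rot: [0.999, -0.054, 0.002, 0.001]
force: [-0.4, -5.6, 5.6]
opening: 0.0197
```

```bash
python3 st.py
```

```text
tcp in chassis mm [-110.6755   -2.6067   34.7137] force in chassis [np.float64(-5.643353999778295), np.float64(-0.2463367124613689), np.float64(5.641304447433473)]
heel x -22.675538992971383 tool z [ 0.0037 -0.0019 -1.    ] torque [-0.8735  0.0482  0.001 ] 11.35 0.01971158697315809
[ -2.6099 -12.6753   0.1852] [ 0.083  -0.2223 -0.0112]
```

{"name": "arm_command", "arguments": {"travel": [[0,-1.5,0],[0,-3,0],[-0.5,-4.5,0.1],[-0.5,-6,0.2],[-1,-7.5,0.3],[-1,-9,0.3],[-1,-10.5,0.3],[-1,-12,0.3]], "rotation": [[0,0,0],[0,0,0],[0,0,0],[0,0,0],[0,0,0],[0,0,0],[0,0,0],[0,0,0]], "gripper": [10,10,10,10,10,10,10,10]}}

```text
time_s: 12.15
tcp_pos: [0.5826, 0.0848, 0.0347]
ee_rot: [0.999, -0.054, 0.002, 0.001]
force: [0.0, -8.0, 7.1]
opening: 0.0195
```

```bash
python3 st.py
```

```text
tcp in chassis mm [-99.2213  -2.0329  34.6976] force in chassis [np.float64(-7.982974907662879), np.float64(-0.8930282338053186), np.float64(7.073459617131166)]
heel x -11.221314033719366 tool z [ 0.0044 -0.0024 -1.    ] torque [-1.1003  0.0771 -0.0045] 12.15 0.01954614145352291
[-2.0343 -1.2208  0.1858] [ 0.1113 -0.2658 -0.0239]
```

{"name": "arm_command", "arguments": {"travel": [[0,-1,0.1],[0,-2,0.2],[0,-3,0.3],[0,-4,0.3],[0,-5,0.3],[0,-6,0.3],[0,-7,0.3],[0,-8,0.3]], "rotation": [[0,0,0],[0,0,0],[0,0,0],[0,0,0],[0,0,0],[0,0,0],[0,0,0],[0,0,0]], "gripper": [10,10,10,10,10,10,10,10]}}

```text
time_s: 12.95
tcp_pos: [0.5831, 0.0879, 0.0347]
ee_rot: [0.999, -0.054, 0.002, 0.005]
force: [-4.2, -26.8, 10.2]
opening: 0.0195
```

```bash
python3 st.py
```

```text
tcp in chassis mm [-96.1702  -2.185   34.6998] force in chassis [np.float64(-27.142949016739042), np.float64(1.3160353774582552), np.float64(10.16463691244291)]
heel x -8.17016731797564 tool z [ 0.003  -0.0097 -0.9999] torque [-3.988   0.6519  0.1202] 12.95 0.01945646942475592
[-2.1872  1.8263  0.2082] [ 0.5355 -0.2281  0.0422]
```

Force jumped to 27 N, so something firm stopped it, either the corner itself or something else. I'll look.

```bash
python3 - <<'E'
from plan import *
im=read_camera("scene"); cv2.imwrite("pics/full_c.png",im[:,:,::-1]); crop("scene",im,125,235,270,370,5,"pics/c1.png")
o=cv2.imread("pics/c1.png"); p=f["ch"]
def poly(X,col):
    q=((proj("scene",W(p,X))-[270,125]+.4)*5).astype(int); cv2.polylines(o,[q],True,col,1)
for t,col in((0,(0,255,0)),(p[3],(0,0,255))): poly([(-l*np.sin(t),y,.036+l*np.cos(t)) for l,y in((0,-.085),(0,.085),(.136,.085),(.136,-.085))],col)
poly([(-.028,-.002,.03+.028),(0,-.002,.03),(0,-.002,.18),(-.028,-.002,.18)],(255,0,255))
cv2.imwrite("pics/c1.png",o)
E
```

```text
(no output)
```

View pics/c1.png

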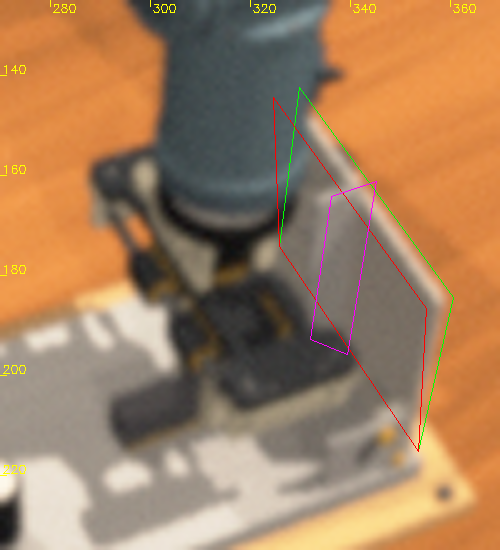

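The panel's top edge has moved from the red (leaning) outline to the green (upright) one, so the block is the corner itself. The "heel -8 mm" estimate then comes from my fit, because I picked the panel's outer edge. I'll ease the push to a moderate level, press down slightly more, and let it settle.

{"name": "arm_command", "arguments": {"travel": [[0,0.5,0.2],[0,1,0.4],[0,1.5,0.5],[0,2,0.5],[0,2,0.5],[0,2,0.5],[0,2,0.5],[0,2,0.5]], "rotation": [[0,0,0],[0,0,0],[0,0,0],[0,0,0],[0,0,0],[0,0,0],[0,0,0],[0,0,0]], "gripper": [10,10,10,10,10,10,10,10]}}

```text
time_s: 13.8
tcp_pos: [0.5831, 0.0878, 0.0347]
ee_rot: [0.999, -0.054, 0.002, 0.003]
force: [-4.2, -18.5, 12.4]
opening: 0.0195
```

```bash
python3 st.py
```

```text
tcp in chassis mm [-96.2132  -2.1927  34.6884] force in chassis [np.float64(-18.805004816535114), np.float64(2.2231172113397006), np.float64(12.429096635272385)]
heel x -8.213152392471827 tool z [ 0.0039 -0.0067 -1.    ] torque [-2.7856  0.6576  0.1787] 13.8 0.019520581398680955
[-2.1942  1.7849  0.1894] [ 0.3551 -0.2623  0.0193]
```

It is seated firmly: TCP unmoved at z = 34.7 mm (4.7 mm grip height plus the 30 mm plate), about 17 N on the plate and at least 10 N on the panel. I'll hold it there for a few seconds.

{"name": "arm_command", "arguments": {"travel": [[0,0,0],[0,0,0],[0,0,0],[0,0,0],[0,0,0],[0,0,0],[0,0,0],[0,0,0]], "rotation": [[0,0,0],[0,0,0],[0,0,0],[0,0,0],[0,0,0],[0,0,0],[0,0,0],[0,0,0]], "gripper": [10,10,10,10,10,10,10,10]}}

```text
time_s: 14.6
tcp_pos: [0.5831, 0.0878, 0.0347]
ee_rot: [0.999, -0.054, 0.002, 0.003]
force: [-3.1, -18.5, 12.3]
opening: 0.0196
```

{"name": "arm_command", "arguments": {"travel": [[0,0,0],[0,0,0],[0,0,0],[0,0,0],[0,0,0],[0,0,0],[0,0,0],[0,0,0]], "rotation": [[0,0,0],[0,0,0],[0,0,0],[0,0,0],[0,0,0],[0,0,0],[0,0,0],[0,0,0]], "gripper": [10,10,10,10,10,10,10,10]}}

```text
time_s: 15.4
tcp_pos: [0.5831, 0.0878, 0.0347]
ee_rot: [0.999, -0.054, 0.002, 0.003]
force: [-4.0, -17.4, 13.5]
opening: 0.0193
```

```bash
python3 st.py; python3 - <<'E'
from h import *
im=read_camera("scene"); crop("scene",im,135,225,310,370,6,"pics/d_now.png")
a=cv2.imread("pics/d_now.png")
im0=cv2.imread("pics/scene0.png")[:,:,::-1]; crop("scene",im0,135,225,310,370,6,"pics/d_0.png")
cv2.imwrite("pics/d.png",np.hstack([cv2.imread("pics/d_0.png"),a]))
for t in("screw_jar","wire_spool","parts_tin","panel"):
    for d in spotter.look_for("scene",t)[:1]: print(t,np.round(d["pixel"],1),round(d["confidence"],2))
E
```

```text
tcp in chassis mm [-96.2182  -2.1891  34.674 ] force in chassis [np.float64(-17.754358418314208), np.float64(2.0900213948088924), np.float64(13.455713409457557)]
heel x -8.218218730642988 tool z [ 0.0039 -0.0067 -1.    ] torque [-2.7694  0.6345  0.1856] 15.4 0.019252060733770338
[-2.1906  1.7799  0.1751] [ 0.3572 -0.2623  0.0218]
screw_jar [161.5 394.1] 0.57
wire_spool [299.6 142.7] 0.59
parts_tin [299.4 217.6] 0.87
```

View pics/d.png

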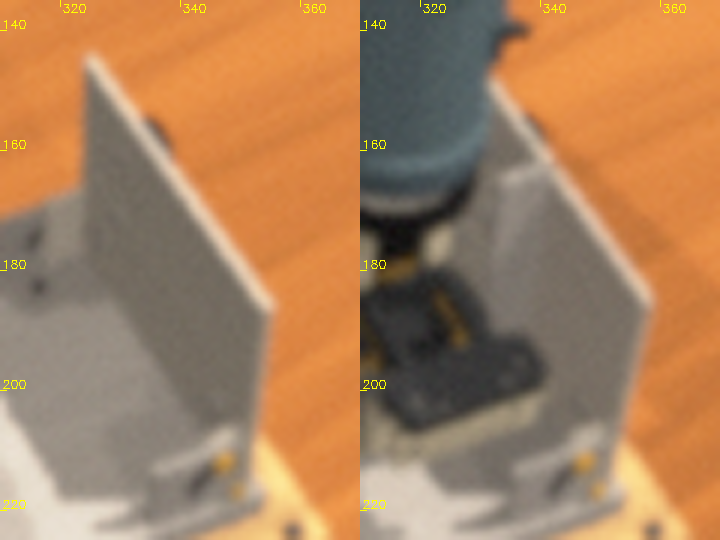

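The near panel edge now runs as an upright panel should: slope about -0.24 measured against -0.22 modelled, and -0.13 before. The blade top at (row 163, col 338) lies against the panel, and the bystanders haven't moved. One more hold, then I'll hand in.

{"name": "arm_command", "arguments": {"travel": [[0,0,0],[0,0,0],[0,0,0],[0,0,0],[0,0,0],[0,0,0],[0,0,0],[0,0,0]], "rotation": [[0,0,0],[0,0,0],[0,0,0],[0,0,0],[0,0,0],[0,0,0],[0,0,0],[0,0,0]], "gripper": [10,10,10,10,10,10,10,10]}}

```text
time_s: 16.45
tcp_pos: [0.5831, 0.0878, 0.0347]
ee_rot: [0.999, -0.054, 0.002, 0.003]
force: [-4.2, -18.4, 13.1]
opening: 0.0197
```

```bash
python3 - <<'E'
# subpixel slope of the near side edge of the panel, before and now, against the model slope for each lean
from fit import *
p=np.load("fit.npz")["ch"]
im0=cv2.imread("pics/scene0.png")[:,:,::-1]; im1=read_camera("scene")
def slope(im):
    g=cv2.GaussianBlur(im.astype(np.float32),(0,0),.8); s=g[...,0]-g[...,2]  # orange bench vs grey panel
    pts=[]
    for r in range(189,206):
        d=np.diff(s[r,345:366]); k=int(np.clip(np.argmax(d),1,len(d)-2)); a,b,c=d[k-1:k+2]
        pts.append((r,345.5+k+.5*(a-c)/(a-2*b+c)))
    P=np.array(pts); q=np.polyfit(P[:,0],P[:,1],1); e=P[:,1]-np.polyval(q,P[:,0]); m=abs(e)<.5
    return np.polyfit(P[m,0],P[m,1],1)[0],e[m].std(),m.sum()
def model(t,x0):
    L=np.array([.03,.136]); uv=proj("scene",W(p,np.c_[x0+.004*np.cos(t)-L*np.sin(t),-.085+0*L,.036+L*np.cos(t)+.004*np.sin(t)]))
    return (uv[1,0]-uv[0,0])/(uv[1,1]-uv[0,1])
ts=np.linspace(-.05,.2,251); m=np.array([model(t,-.006) for t in ts])
for im in(im0,im1):
    s=slope(im); print(s,"lean",ts[np.argmin(abs(m-s[0]))])
E
```

```text
(np.float64(-0.12757185393688744), np.float64(0.043570718476615845), np.int64(17)) lean 0.068
(np.float64(-0.23876855887617993), np.float64(0.062095714106987325), np.int64(17)) lean -0.012000000000000004
```

```bash
python3 -c "
from plant import *
o=observe(); print(o['time_s'],o['force'],o['opening'],abs(o['qvel']).max()); print(job.job_done())"
```

```text
16.5 [ -4.39852478 -18.58783428  13.24020455] 0.019496115281910722 0.0017877873012603776
the job is handed in; nothing more can be done
None
```

I gripped the square by its stock, lifted it over the transformer and set it down on the plate. I then slid it straight into the corner until it stopped firmly. It overshot to about 27 N, so I eased the push, held it for about 3 s and handed in at 16.5 s, still gripping and pressing.

**Last checks that agreed:**
- **Grip and rest:** the gripper opening was 19.5 mm and the arm was at rest.
- **On the plate:** about 17 N of press, with the TCP at z = 34.7 mm, the height expected for a stock sitting flat.
- **On the panel:** 18.6 N of push, of which I estimate at least 10 N reaches the panel after friction.
- **Bystanders:** the detector's last fixes on the jar, spool and tin were within about 3 px of the first ones. I took that as unmoved; the tin and spool moved most and were not checked more closely.

**Last checks that were weaker or disagreed:**
- **Panel lean:** the picture gives -0.012 rad (0.068 before), inside the 0.02 limit, but my error is perhaps 0.01.
- **Tool tilt:** the tool leans 0.007 rad under load. I did not measure the square's own tilt or its angle to the panel.
- **Heel position:** my camera fit put the heel 8 mm short of the corner line, outside the 4 mm limit. I put this down to the fit: I marked the panel's outer edge and assumed the plate ends at the corner line. The firm stop and the upright panel support that, but I did not measure it separately.

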